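# Block the printer bed with a spacer drawn from its light stand

## Robot

A 6-joint arm with a two-finger parallel gripper is mounted at the origin on the work surface. World frame = base frame: x ahead of the robot, y to its left, z up, the work surface at z = 0. Lengths are in m, angles in rad, forces in N, time in s.
With the tool pointing down it reaches from about 0.25 to 0.775 m from the base axis. Payload 4 kg.
Tool frame: the origin (TCP) lies at the very end of the fingers, on their centre line; the grasp point (between the pads) lies 19 mm behind it (robot.pinch_z is the distance from the TCP to the grasp point, in m); z points along the fingers, y is the line along which they close (so a half turn about z gives the same grasp; the last joint's range is limited). The gripper opens to 94 mm and grips with 3 to 60 N. Pads are 16 mm wide; open, the fingers measure 119 mm over their backs; the gripper's body (75 mm by 177 mm) begins 78 mm behind the grasp point.
Start: joints at [1.045, 0.087, 1.371, -0, 1.684, -0.103], TCP at [0.226, 0.502, 0.206] pointing down, gripper open.
Joint ranges: [-3.1, 3.1], [-0.76, 2.03], [0.27, 2.55], [-1.08, 4.22], [0.17, 2.65], [-2.57, 2.57]. Speed limits (rad/s): [2.79, 2.79, 3.14, 3.14, 3.14, 3.14].

## Interface

Orientations are given as [roll, pitch, yaw] about the fixed x, y, z axes, in that order (R = Rz(yaw) Ry(pitch) Rx(roll)).
In Python, from bench import robot gives the robot as it stands.
- The arm moves only by the tool arm_command, never from a script. Its argument "targets" is one flat list of numbers, 7 for each row, row after row: the turn, a rotation vector about the tool's x, y, z in degrees, then the shift along the tool's x, y, z in mm, then the closure, from -1 (fully open) to 1 (shut). In form: [ax, ay, az, x, y, z, hand, ax, ay, az, x, y, z, hand, ...]. A call has 1 to 20 rows; each row is the pose to reach, as a shift and turn from the pose commanded when the call began, along the tool's axes at that moment; what a row does not reach only later rows make up. A row lasts 1/10 s, in which the tool goes at most 50 mm and 8.59 degrees, less where a joint would pass 70% of its speed; a pose out of reach is approached as far as the arm can. A call with a gripper value outside its range is refused whole. The fingers move at their own pace and stop on an object; the grip force is fixed at half the most. Time passes only in rows, so rows that repeat a pose let the fingers close. It gives the time, the measured TCP pose, the force, the opening and the grip force at its end, in the units of the state.
- robot.get_obs(): the state, without advancing time (a new reading comes with each control period).
- robot.snapshot(name): name is "side" or "top" or "wrist"; returns a dict with "color" (420x560x3 uint8, red, green, blue), "range_z" (420x560 float32, m along the optical axis (not along the pixel's ray), 0 where there is no reading), "fx", "fy", "cx", "cy" (pixels), "T" (4x4, takes a point from camera to world coordinates); the wrist camera has in their place "T_tool_cam" (4x4, takes a point from camera to tool coordinates, whose origin is the TCP and whose axes are the flange's). Camera axes: x right, y down, z forward; pixel columns grow to the right and rows downward; lengths in m; the calibration is good to about 2 mm. A picture is of the moment at which its call begins: read the wrist's pose just before it.
- robot.close_job(): hands the job in; it is judged then, once.
The state is a dict: "time": time; "joint_positions": joint angles; "qvel": joint speeds; "joint_torque": joint torques, N m; "tool_pos": TCP position; "ee_rot": TCP orientation; "wrist_force": force on the tool from outside, world axes, zero at the start; "wrist_torque": the same for the moment, N m; "width": finger opening in m; "finger_force": force on a finger pad.
Only numpy, scipy, OpenCV 4.12 (cv2) and the standard library are available. Lean on these libraries where they do the work, as an engineer would, in place of code of your own. Each camera call takes 0.05 s, during which the arm holds its last target. There are 200 camera calls.

## Task

Block the printer's bed for service: slide the thickest of the three spacers (blue, orange, green) that will go into the gap between the white end block and the bed, upright and fully home against the red back stop, without shoving the bed along, and let go. Draw a spacer straight up out of its light stand so that the stand stays standing on the bench where it was; a spacer you tried that does not fit goes into the grey tray or back into its own stand. Leave everything else alone.

Things in the scene. Friction and masses are not known exactly. Their poses are not given: they have to be found in the camera images.
- spacer_thin: blue printed plastic spacer, a plate 10 mm thick (its y), standing upright in its stand. Lower part 40 mm wide (x) and 62 mm high; above it a neck, 28 mm wide (x), same thickness, runs up to the top at 105 mm. About 45 g. Origin: centre of its underside; z up its length. Same front and back.
- stand_thin: light white printed stand of the blue spacer, loose, about 40 g: 56 (x) by 44 (y) mm, 50 mm high, with a slot 42 (x) by 12 (y) mm from the top down to a 5 mm floor, on which the spacer rests (its top then 110 mm above the bench). It tips or gets dragged up easily. Origin: centre of its underside; same axes as its spacer.
- spacer_mid: orange printed plastic spacer, a plate 14 mm thick (its y), standing upright in its stand. Lower part 40 mm wide (x) and 62 mm high; above it a neck, 28 mm wide (x), same thickness, runs up to the top at 105 mm. About 63 g. Origin: centre of its underside; z up its length. Same front and back.
- stand_mid: light white printed stand of the orange spacer, loose, about 40 g: 56 (x) by 44 (y) mm, 50 mm high, with a slot 42 (x) by 16 (y) mm from the top down to a 5 mm floor, on which the spacer rests (its top then 110 mm above the bench). It tips or gets dragged up easily. Origin: centre of its underside; same axes as its spacer.
- spacer_thick: green printed plastic spacer, a plate 18 mm thick (its y), standing upright in its stand. Lower part 40 mm wide (x) and 62 mm high; above it a neck, 28 mm wide (x), same thickness, runs up to the top at 105 mm. About 81 g. Origin: centre of its underside; z up its length. Same front and back.
- stand_thick: light white printed stand of the green spacer, loose, about 40 g: 56 (x) by 44 (y) mm, 50 mm high, with a slot 42 (x) by 20 (y) mm from the top down to a 5 mm floor, on which the spacer rests (its top then 110 mm above the bench). It tips or gets dragged up easily. Origin: centre of its underside; same axes as its spacer.
- axis: printer axis unit, fixed: white base 20 mm high, from its origin 70 mm to -x, 100 to +x, 65 to -y, 215 to +y. On it a white end block (top 65 mm above the bench, gap face at y = 0, x -21 to +31 mm) and, at +y, the cheek of the black bed. The gap between is a vertical slot, open at the top and at the -x end (edges rounded 6 mm), closed at +x by a red back stop (top at 60 mm, x 21 to 31 mm). Origin on the bench.
- home (a point): point on the gap's floor (the base's top, 20 mm above the bench) in the plane of the end block's gap face, axes as axis: +x into the gap, +y across it to the bed. A spacer fully home has its underside centre here at x about +1 mm, z 0, y between half its thickness and the gap less that; its x axis along the gap.
- bed (a joint): slide of the black print bed (plate 130 by 130 mm, top 55 mm above the bench, starting 29 mm behind the cheek face) with its aluminium cheek (top 59 mm above the bench, x -21 to +18 mm in axis). The gap is 11 mm plus this value (0 to 11 mm; more = wider). The slide is stiff, about 40 N; it must not be shifted.
- cheek (a point): top of the bed's cheek face at the gap, 55 mm above the bench, in line with point home: its y in the frame of axis is the gap's width.
- tray: shallow grey open tray fixed on the bench, 120 (x) by 200 (y) mm outside, 22 mm high, walls 4 mm; origin: centre of its underside. For spacers that were tried and did not fit.
- bottle: clear water bottle with a red label, 64 mm across, 210 mm high, bystander; origin at its underside.
- gear: blue printed gear, 46 mm across, 20 mm high, bystander.
- screwdriver: red-handled screwdriver lying on the bench, bystander.

How it is judged:
By the outcome, as a careful person would: the job done as asked, in the order asked, and still so for the second after the job is handed in, with the robot touching nothing.
It also fails if it takes over 64 s, if anything falls off the work surface, if the arm or the gripper's body presses on something with over 40 N, if the wrist force passes 120 N, or if a joint passes its speed limit or range.

## Working session

There is one attempt and no reset: what is moved stays moved. The work goes in short steps, Python scripts to look and compute and a tool call to move; the robot and the scene stay as the last step left them, time stands still between calls to the robot, and variables do not carry over. Pictures are saved under pics/ and viewed, at most 10 in all, crops included, and the job is handed in when it is done.

Besides the shell and the picture viewer there is one more tool, called after ">>>" as a command line: name --argument value ..., lists and objects as JSON in quotes. arm_command: Moves the arm, as the interface text tells. Its arguments: {"type":"object","properties":{"targets":{"type":"array"}},"required":["targets"]}

```bash
mkdir -p pics; cat > h.py <<'E'
import numpy as np,cv2
from scipy.spatial.transform import Rotation as R
from bench import robot
def snap(n):
    o=robot.get_obs(); s=robot.snapshot(n)
    if n=="wrist":
        T=np.eye(4); T[:3,:3]=R.from_euler('xyz',o['ee_rot']).as_matrix(); T[:3,3]=o['tool_pos']
        s['T']=T@s['T_tool_cam']
    return s
def save(s,n): cv2.imwrite(f'pics/{n}.png',s['color'][...,::-1])
def cloud(s):
    z=s['range_z']; v,u=np.indices(z.shape)
    p=np.stack([(u-s['cx'])/s['fx']*z,(v-s['cy'])/s['fy']*z,z],-1)
    P=p@s['T'][:3,:3].T+s['T'][:3,3]; P[z<=0]=np.nan
    return P
E
python3 - <<'E'
from h import *
print(robot.get_obs())
a=snap("top");b=snap("side")
save(a,'top0');save(b,'side0')
np.savez('s0.npz',top=cloud(a),side=cloud(b),tc=a['color'],sc=b['color'])
print(a['T'],a['fx'],b['T'])
E
```

```text
{'time': 0.0, 'joint_positions': array([ 1.04489683e+00,  8.79457056e-02,  1.37224771e+00, -7.81713257e-06,
        1.68357674e+00, -1.03102663e-01]), 'qvel': array([-0.000536  ,  0.00136166, -0.0004009 , -0.0013137 ,  0.00145497,
        0.00011807]), 'joint_torque': array([ 3.62058163e-04, -3.40170908e+01, -3.02434623e+01,  7.19301123e-02,
        3.28040973e-02, -1.65410884e-04]), 'tool_pos': array([0.22540596, 0.50109399, 0.20431257]), 'ee_rot': array([-3.13942591e+00, -2.16380836e-04,  2.71879472e+00]), 'wrist_force': array([-0.59985662,  0.30938954,  0.27349739]), 'wrist_torque': array([ 0.01748318, -0.02550565,  0.01007943]), 'finger_force': 0.0, 'width': 0.09400554046581899}
[[ 1.81334830e-03 -9.94570004e-01  1.04053921e-01  4.19249196e-01]
 [-9.99998353e-01 -1.81138369e-03  1.13377998e-04 -1.09384065e-01]
 [ 7.57192199e-05 -1.04053955e-01 -9.94571651e-01  1.26152876e+00]
 [ 0.00000000e+00  0.00000000e+00  0.00000000e+00  1.00000000e+00]] 542.9861257901579 [[-0.91201744 -0.2199781   0.34617024  0.2545981 ]
 [-0.40998492  0.46489984 -0.78471683  0.48092268]
 [ 0.01168603 -0.85760001 -0.51418446  0.45615205]
 [ 0.          0.          0.          1.        ]]
```

View pics/top0.png

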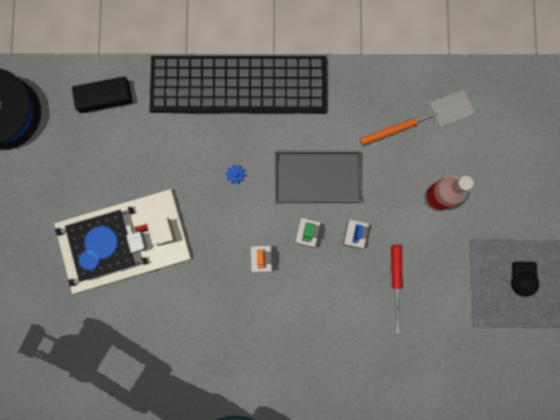

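View pics/side0.png

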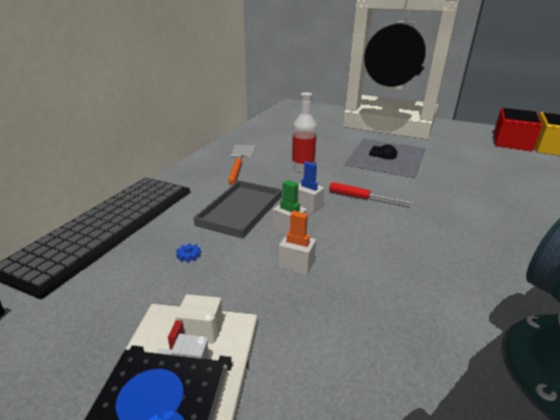

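The top view shows the axis unit at (125,240), with the red stop at (141,228) and the gap just below it. The stands are orange (261,259), green (308,232) and blue (357,234), and the tray is at (319,177). The side view agrees.

```bash
python3 - <<'E'
from h import *
d=np.load('s0.npz');P=d['top'];C=d['tc']
hsv=cv2.cvtColor(C,cv2.COLOR_RGB2HSV)
def rect(m,n):
    q=P[m][:,:2].astype(np.float32)*1000
    r=cv2.minAreaRect(q); print(n,m.sum(),np.round(r[0],1),np.round(r[1],1),round(r[2],1),'z',np.nanmedian(P[m][:,2]).round(4))
v,u=np.indices(C.shape[:2])
def box(a,b,c,e): return (u>=a)&(u<b)&(v>=c)&(v<e)&np.isfinite(P[...,2])
z=P[...,2]
for n,(a,b,c,e) in dict(orange=(240,285,235,280),green=(290,328,212,252),blue=(338,376,215,255)).items():
    B=box(a,b,c,e)
    rect(B&(z>.1)&(z<.118),n+' top'); rect(B&(z>.043)&(z<.056),n+' stand')
B=box(45,200,180,300); 
rect(B&(z>.012)&(z<.2),'axis all')
rect(B&(z>.060)&(z<.07)&(u>140),'endblock')
red=(hsv[...,1]>150)&((hsv[...,0]<6)|(hsv[...,0]>174))
rect(B&red&(z>.055),'stop')
rect(B&(z>.056)&(z<.063)&(u<150)&(u>120)&(v>228)&~red,'cheek')
rect(box(265,370,145,210)&(z>.017)&(z<.03),'tray')
E
```

```text
orange top 95 [453.2 -58.6] [27.6 12.9] 0.1 z 0.1102
orange stand 354 [453.7 -58.7] [56.1 43.9] 3.0 z 0.0503
green top 116 [ 512.7 -162.6] [18.  27.7] 78.0 z 0.1105
green stand 320 [ 512.8 -162.8] [43.8 56.6] 77.2 z 0.0503
blue top 69 [ 509.8 -271.1] [10.  27.5] 76.1 z 0.1104
blue stand 375 [ 509.9 -271.6] [44.7 56.1] 77.8 z 0.0504
axis all 9055 [493.9 260.9] [172.3 280.9] 16.8 z 0.0326
endblock 502 [509.7 178.1] [52.2 73.5] 15.7 z 0.0649
stop 42 [520.3 208.3] [ 7.6 23.4] 14.2 z 0.0603
cheek 346 [475.  226.1] [86.5 52.1] 1.8 z 0.0584
tray 516 [ 643.9 -188.1] [120.1 200.1] 0.0 z 0.0219
```

```bash
cat >> h.py <<'E'
def go(x,y,z,yaw,show=True):
    "tool-frame turn (deg) and shift (mm) to world TCP target mm, yaw deg, pointing down"
    o=robot.get_obs(); M=R.from_euler('xyz',o['ee_rot'])
    t=R.from_euler('xyz',[180,0,yaw],degrees=True)
    print('turn',(M.inv()*t).as_rotvec(degrees=True).round(2),'shift',M.inv().apply(np.array([x,y,z])-1000*o['tool_pos']).round(2),'yaw',np.degrees(o['ee_rot']).round(2),'pos',(1000*o['tool_pos']).round(2),'F',o['wrist_force'].round(2),'w',round(1000*o['width'],2),'t',round(o['time'],2))
E
python3 - <<'E'
from h import *
s=snap('wrist'); print(s['T_tool_cam'].round(4),s['fx'])
go(480,205,260,196)
E
```

```text
[[-1.000e-04 -9.709e-01 -2.395e-01  6.960e-02]
 [ 1.000e+00 -2.000e-04  6.000e-04 -5.000e-04]
 [-6.000e-04 -2.395e-01  9.709e-01 -1.797e-01]
 [ 0.000e+00  0.000e+00  0.000e+00  1.000e+00]] 301.6729143855819
turn [-9.000e-02 -4.000e-02 -4.022e+01] shift [-353.65 -165.78  -55.19] yaw [-1.7990e+02 -1.0000e-02  1.5578e+02] pos [225.46 501.2  204.58] F [ 0.49 -0.16 -0.26] w 94.02 t 0.15
```

```bash
python3 - <<'E'
from h import *
go(495,205,140,196)
E
```

```text
turn [-9.000e-02 -4.000e-02 -4.022e+01] shift [-367.35 -159.42   64.79] yaw [-1.7990e+02 -1.0000e-02  1.5578e+02] pos [225.46 501.2  204.58] F [ 0.49 -0.16 -0.26] w 94.02 t 0.15
```

>>> arm_command --targets '[0, 0, -40.2, -367, -159, 65, -1, 0, 0, -40.2, -367, -159, 65, -1, 0, 0, -40.2, -367, -159, 65, -1, 0, 0, -40.2, -367, -159, 65, -1, 0, 0, -40.2, -367, -159, 65, -1, 0, 0, -40.2, -367, -159, 65, -1, 0, 0, -40.2, -367, -159, 65, -1, 0, 0, -40.2, -367, -159, 65, -1, 0, 0, -40.2, -367, -159, 65, -1, 0, 0, -40.2, -367, -159, 65, -1, 0, 0, -40.2, -367, -159, 65, -1, 0, 0, -40.2, -367, -159, 65, -1, 0, 0, -40.2, -367, -159, 65, -1]'

```text
time: 1.45
tool_pos: [0.4945, 0.2072, 0.1409]
ee_rot: [3.141, 0.001, -2.861]
wrist_force: [-0.8, 0.5, 0.1]
width: 0.0941
finger_force: 0.0
```

```bash
python3 - <<'E'
from h import *
go(495,205,140,196)
s=snap('wrist'); save(s,'w1'); P=cloud(s); np.savez('w1.npz',P=P,c=s['color'])
# axis-aligned analysis
z=P[...,2]; print([(lo,int(((z>lo-.0015)&(z<lo+.0015)).sum())) for lo in (.02,.055,.059,.060,.065)])
E
```

```text
turn [0.02 0.03 0.09] shift [ 0.1  -2.28  0.88] yaw [ 1.7998e+02  3.0000e-02 -1.6391e+02] pos [494.47 207.22 140.89] F [-0.8   0.5   0.13] w 94.05 t 1.45
[(0.02, 15453), (0.055, 11207), (0.059, 3889), (0.06, 1967), (0.065, 2731)]
```

View pics/w1.png

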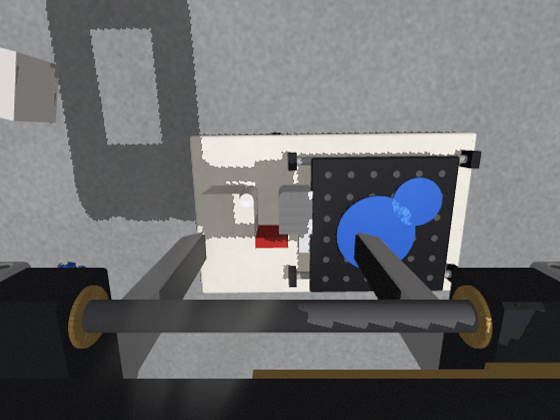

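The wrist view shows the gap between the end block (right edge near col 256) and the cheek (left edge near col 279), with the red stop at (271,237).

```bash
python3 - <<'E'
from h import *
d=np.load('w1.npz');P=d['P']*1000;c=d['c'];z=P[...,2]
v,u=np.indices(z.shape)
hsv=cv2.cvtColor(c,cv2.COLOR_RGB2HSV)
# base outline yaw: top edge of base in image (rows ~135) and bed plate
def edge(mask,axis,last,rng):
    out=[]
    for i in rng:
        l=np.where(mask[:,i] if axis==0 else mask[i])[0]
        if len(l): j=l[-1] if last else l[0]; out.append(P[j,i] if axis==0 else P[i,j])
    return np.array(out)
def ang(e):
    vx,vy,x0,y0=cv2.fitLine(e[:,:2].astype(np.float32),cv2.DIST_HUBER,0,.1,.01).ravel(); return np.degrees(np.arctan2(vy,vx)).round(2),(x0.round(1),y0.round(1))
eb=(z>63)&(z<67)&(u<262)&(v<245)&(v>180)
ck=(z>57.5)&(z<60.3)&(u>265)&(u<312)&(v>182)&(v<236)&(hsv[...,1]<60)
base=(z>18)&(z<22)&(v<200)
bed=(z>53)&(z<57)&(u>300)&(v<300)
print('eb',eb.sum(),'ck',ck.sum())
e1=edge(eb,1,True,range(192,230)); e2=edge(ck,1,False,range(192,228))
print('eb face',ang(e1)); print('cheek',ang(e2))
print('bed left',ang(edge(bed,1,False,range(165,285)))); print('base -x edge',ang(edge(base,0,False,range(215,280))))
for r in range(190,240,4):
    l=np.where(eb[r])[0]; k=np.where(ck[r])[0]
    print(r,l[-1:],k[:1],P[r,l[-1],:].round(1) if len(l) else '',P[r,k[0]].round(1) if len(k) else '')
red=(hsv[...,1]>150)&((hsv[...,0]<6)|(hsv[...,0]>174))&(u>240)&(u<300)&(v<255)
q=P[red&(z>58)&(z<62)][:,:2].astype(np.float32); print('stop',cv2.minAreaRect(q)) 
q=P[eb][:,:2].astype(np.float32); print('eb',cv2.minAreaRect(q))
E
```

```text
eb 2628 ck 1257
eb face (np.float32(16.57), (np.float32(496.8), np.float32(183.6)))
cheek (np.float32(16.04), (np.float32(491.4), np.float32(205.7)))
bed left (np.float32(16.65), (np.float32(497.1), np.float32(237.5)))
base -x edge (np.float32(-73.9), (np.float32(438.7), np.float32(154.1)))
190 [] []  
194 [250] [279] [483.5 177.3  63.8] [477.7 201.7  57.9]
198 [252] [278] [486.3 179.9  64.4] [481.2 201.8  59.3]
202 [253] [278] [489.5 181.6  64.5] [484.8 202.9  58.7]
206 [253] [281] [492.8 182.6  65.4] [487.4 206.4  59.2]
210 [253] [279] [496.1 183.5  65.8] [491.5 205.7  59.1]
214 [253] [279] [499.4 184.4  66.7] [494.8 206.7  60.1]
218 [253] [279] [503.2 185.3  65.5] [498.8 207.8  58.5]
222 [253] [279] [506.5 186.3  66.2] [502.5 208.9  58.3]
226 [253] [279] [510.9 187.2  63.8] [506.2 209.9  58.2]
230 [254] [279] [514.1 189.   64.2] [509.6 210.9  58.7]
234 [254] [] [517.8 190.   63.9] 
238 [254] [] [520.9 191.   65.5] 
stop ((521.9635620117188, 207.2930450439453), (10.480230331420898, 28.65866470336914), 17.291688919067383)
eb ((510.4555969238281, 164.38934326171875), (47.51044464111328, 45.261695861816406), 16.900423049926758)
```

```bash
cat >> h.py <<'E'
def section(P,x0,y0,yaw,xr=(-12,14),yr=(-10,35),step=1):
    c,s=np.cos(np.radians(yaw)),np.sin(np.radians(yaw))
    X=(P[...,0]-x0)*c+(P[...,1]-y0)*s; Y=-(P[...,0]-x0)*s+(P[...,1]-y0)*c
    m=(X>xr[0])&(X<xr[1])
    for b in np.arange(*yr,step):
        k=m&(Y>=b)&(Y<b+step); z=P[...,2][k]
        if len(z): print(round(b,1),len(z),np.percentile(z,[0,25,50,75,100]).round(1))
    return X,Y
E
python3 - <<'E'
from h import *
P=np.load('w1.npz')['P']*1000
section(P,496.8,183.6,16.3)
E
```

```text
-10 33 [64.4 65.  65.6 65.9 66.5]
-9 32 [63.8 64.9 65.2 65.5 66.7]
-8 33 [64.3 65.1 65.4 65.8 66.5]
-7 33 [63.9 64.9 65.1 65.7 66.8]
-6 32 [64.  65.1 65.5 66.  66.9]
-5 34 [63.7 64.9 65.3 65.6 67.4]
-4 29 [63.5 65.  65.3 65.6 67.3]
-3 33 [64.4 64.9 65.3 65.7 66.6]
-2 36 [64.2 64.8 65.2 65.6 66.4]
-1 38 [23.4 64.5 65.  65.5 66.4]
0 126 [19.2 31.1 45.2 57.6 66.7]
1 26 [18.9 19.9 20.6 21.  21.9]
2 23 [18.5 20.  20.5 20.8 22. ]
3 24 [19.3 20.  20.5 21.  21.7]
4 25 [19.2 19.8 20.5 20.9 21.8]
5 24 [19.1 19.7 20.5 20.8 21.3]
6 25 [19.  19.8 20.2 20.5 21.3]
7 24 [18.7 19.7 20.2 20.7 21.9]
8 24 [19.3 19.8 20.1 20.5 21.1]
9 24 [19.5 20.  20.4 20.8 22.1]
10 25 [19.4 20.2 20.5 20.9 22.4]
11 25 [19.1 20.  20.3 20.9 21.2]
12 24 [19.1 19.6 20.3 20.8 21.9]
13 25 [18.7 19.6 19.9 20.6 21.3]
14 25 [18.8 19.8 20.7 21.2 21.7]
15 25 [19.  19.7 20.3 20.7 21. ]
16 25 [19.  19.9 20.4 20.6 21.1]
17 26 [19.1 19.6 20.3 20.8 21.7]
18 24 [19.5 19.7 20.3 21.1 21.9]
19 24 [19.4 19.9 20.7 21.4 22.4]
20 24 [19.3 19.8 20.3 20.6 21.9]
21 25 [19.  20.5 21.3 59.  60.7]
22 28 [58.2 58.8 59.2 59.6 61. ]
23 29 [58.  58.7 59.4 59.8 60.9]
24 28 [58.1 58.7 59.2 59.5 60.1]
25 28 [57.8 59.1 59.4 59.8 61.7]
26 29 [58.2 59.1 59.3 59.9 61. ]
27 28 [58.4 59.2 59.6 60.  60.5]
28 55 [57.9 58.8 59.4 59.8 61.5]
29 29 [58.1 58.7 59.5 60.  60.8]
30 28 [58.1 59.1 59.4 60.1 60.6]
31 28 [58.6 59.3 59.6 59.9 60.8]
32 27 [58.3 59.1 59.5 59.9 61. ]
33 28 [57.8 58.9 59.4 59.8 60.6]
34 28 [57.7 58.9 59.5 59.8 60.7]
```

The walls are vertical and about 21 mm apart, so green (18 mm) fits. Next I move over the green spacer.

```bash
python3 - <<'E'
from h import *
go(512.7,-162.6,160,167.5)
E
```

```text
turn [ 0.03  0.04 28.6 ] shift [  85.04 -360.33  -19.23] yaw [ 1.7998e+02  4.0000e-02 -1.6390e+02] pos [494.51 207.2  140.93] F [-0.19 -0.02 -0.21] w 94.05 t 1.5
```

>>> arm_command --targets '[0, 0, 28.6, 85, -360, -19, -1, 0, 0, 28.6, 85, -360, -19, -1, 0, 0, 28.6, 85, -360, -19, -1, 0, 0, 28.6, 85, -360, -19, -1, 0, 0, 28.6, 85, -360, -19, -1, 0, 0, 28.6, 85, -360, -19, -1, 0, 0, 28.6, 85, -360, -19, -1, 0, 0, 28.6, 85, -360, -19, -1, 0, 0, 28.6, 85, -360, -19, -1, 0, 0, 28.6, 85, -360, -19, -1, 0, 0, 28.6, 85, -360, -19, -1, 0, 0, 28.6, 85, -360, -19, -1]'

```text
time: 2.7
tool_pos: [0.5126, -0.1618, 0.1595]
ee_rot: [3.141, 0.0, 2.924]
wrist_force: [0.1, 0.0, 0.0]
width: 0.0936
finger_force: 0.0
```

```bash
python3 - <<'E'
from h import *
s=snap('wrist'); save(s,'w2'); P=cloud(s)*1000; z=P[...,2]
hsv=cv2.cvtColor(s['color'],cv2.COLOR_RGB2HSV)
g=(hsv[...,0]>45)&(hsv[...,0]<85)&(hsv[...,1]>100)
r=np.hypot(P[...,0]-512,P[...,1]+162)<50
for n,m in (('top',g&r&(z>107)&(z<113)),('stand',r&~g&(z>48)&(z<52))):
    q=P[m][:,:2].astype(np.float32); print(n,m.sum(),cv2.minAreaRect(q),np.median(z[m]))
go(512.7,-162.6,75,167.5)
E
```

```text
top 749 ((512.21826171875, -162.65447998046875), (17.407119750976562, 28.03138542175293), 76.90476989746094) 110.33029567619815
stand 1438 ((512.2298583984375, -162.82582092285156), (44.06552505493164, 56.1525993347168), 77.4372787475586) 50.354517086008244
turn [0.02 0.01 0.01] shift [-0.2  -0.61 84.56] yaw [1.7998e+02 1.0000e-02 1.6751e+02] pos [ 512.62 -161.98  159.56] F [ 0.31 -0.47  0.22] w 94.02 t 2.75
```

>>> arm_command --targets '[0, 0, 0.3, 0, -0.7, 30, -1, 0, 0, 0.3, 0, -0.7, 60, -1, 0, 0, 0.3, 0, -0.7, 84.5, -1, 0, 0, 0.3, 0, -0.7, 84.5, -1, 0, 0, 0.3, 0, -0.7, 84.5, 1, 0, 0, 0.3, 0, -0.7, 84.5, 1, 0, 0, 0.3, 0, -0.7, 84.5, 1, 0, 0, 0.3, 0, -0.7, 84.5, 1, 0, 0, 0.3, 0, -0.7, 84.5, 1, 0, 0, 0.3, 0, -0.7, 84.5, 1, 0, 0, 0.3, 0, -0.7, 84.5, 1, 0, 0, 0.3, 0, -0.7, 84.5, 1]'

```text
time: 3.95
tool_pos: [0.5123, -0.1642, 0.0749]
ee_rot: [3.142, -0.0, 2.916]
wrist_force: [0.0, 0.5, 0.2]
width: 0.0335
finger_force: 0.0
```

```bash
python3 - <<'E'
from h import *
go(512.3,-162.65,75,167.2)
E
```

```text
turn [ 0.01 -0.   -0.13] shift [ 0.35  1.51 -0.06] yaw [179.99  -0.   167.07] pos [ 512.3  -164.2    74.94] F [0.01 0.46 0.24] w 33.48 t 3.95
```

>>> arm_command --targets '[0, 0, 0, 0.3, 1.5, 0, 0.3, 0, 0, 0, 0.3, 1.5, 0, 0.3, 0, 0, 0, 0.3, 1.5, 0, 0.3]'

```text
time: 4.25
tool_pos: [0.5124, -0.1626, 0.0749]
ee_rot: [3.141, -0.0, 2.916]
wrist_force: [-0.2, 0.3, -0.0]
width: 0.0328
finger_force: 0.0
```

```bash
python3 - <<'E'
from h import *
go(512.3,-162.65,75,167.2)
E
```

```text
turn [ 0.01 -0.   -0.12] shift [ 0.06 -0.08 -0.09] yaw [179.99  -0.   167.08] pos [ 512.37 -162.59   74.91] F [-0.18  0.3  -0.03] w 32.8 t 4.25
```

Aligned; close and wait.

>>> arm_command --targets '[0, 0, 0, 0, 0, 0, 1, 0, 0, 0, 0, 0, 0, 1, 0, 0, 0, 0, 0, 0, 1, 0, 0, 0, 0, 0, 0, 1, 0, 0, 0, 0, 0, 0, 1, 0, 0, 0, 0, 0, 0, 1]'

```text
time: 4.85
tool_pos: [0.5124, -0.1627, 0.075]
ee_rot: [3.142, 0.0, 2.916]
wrist_force: [0.8, 0.9, 0.4]
width: 0.018
finger_force: 30.0
```

>>> arm_command --targets '[0, 0, 0, 0, 0, -5, 1, 0, 0, 0, 0, 0, -10, 1, 0, 0, 0, 0, 0, -16, 1, 0, 0, 0, 0, 0, -22, 1, 0, 0, 0, 0, 0, -28, 1, 0, 0, 0, 0, 0, -34, 1, 0, 0, 0, 0, 0, -40, 1, 0, 0, 0, 0, 0, -46, 1, 0, 0, 0, 0, 0, -52, 1, 0, 0, 0, 0, 0, -60, 1, 0, 0, 0, 0, 0, -70, 1, 0, 0, 0, 0, 0, -80, 1, 0, 0, 0, 0, 0, -90, 1, 0, 0, 0, 0, 0, -90, 1]'

```text
time: 6.25
tool_pos: [0.5134, -0.1631, 0.1674]
ee_rot: [-3.141, 0.004, 2.916]
wrist_force: [-0.0, 0.1, -0.9]
width: 0.0179
finger_force: 30.0
```

```bash
python3 - <<'E'
from h import *
s=snap('side'); save(s,'side1')
t=snap('top');P=cloud(t)*1000;z=P[...,2]
r=(np.hypot(P[...,0]-512,P[...,1]+162)<50)&(z>47)&(z<53); print(r.sum())
go(512.3,-162.65,75,167.2)
# approach: spacer centre on gap line, 75 mm before home; 
a=np.radians(16.3);c,s_=np.cos(a),np.sin(a)
for X in (1,-60):
    print(X,501.8+X*c-10.4*s_,185.6+X*s_+10.4*c)
go(501.8-60*c-10.4*s_,185.6-60*s_+10.4*c,165,196.3)
E
```

```text
70
turn [-0.    0.04 -0.13] shift [3.000e-01 1.000e-02 9.035e+01] yaw [-1.8000e+02  4.0000e-02  1.6707e+02] pos [ 512.53 -162.71  165.35] F [ 0.24  0.47 -1.16] w 17.95 t 6.35
1 499.840871519199 195.86264174546272
-60 441.29274870871257 178.74197250129467
turn [-1.000e-02  4.000e-02 -2.923e+01] shift [1.4581e+02 3.1686e+02 2.4000e-01] yaw [-1.8000e+02  4.0000e-02  1.6707e+02] pos [ 512.53 -162.71  165.35] F [ 0.24  0.47 -1.16] w 17.95 t 6.35
```

View pics/side1.png

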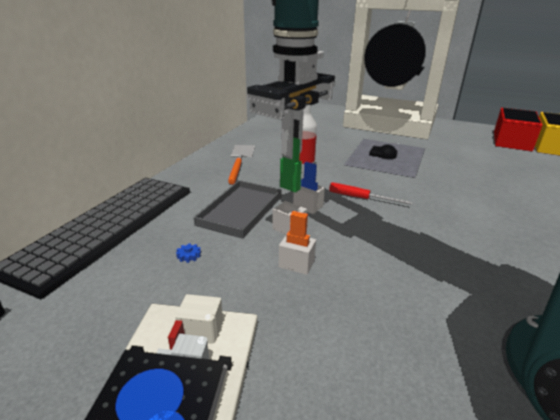

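The green spacer is held upright and clear, and its stand is still in place at (285,215). I raise it and carry it to the open end of the gap.

>>> arm_command --targets '[0, 0, 0, 0, 0, -35, 1, 0, 0, -29.2, 146, 317, -35, 1, 0, 0, -29.2, 146, 317, -35, 1, 0, 0, -29.2, 146, 317, -35, 1, 0, 0, -29.2, 146, 317, -35, 1, 0, 0, -29.2, 146, 317, -35, 1, 0, 0, -29.2, 146, 317, -35, 1, 0, 0, -29.2, 146, 317, -35, 1, 0, 0, -29.2, 146, 317, -35, 1, 0, 0, -29.2, 146, 317, -35, 1, 0, 0, -29.2, 146, 317, -35, 1, 0, 0, -29.2, 146, 317, -35, 1, 0, 0, -29.2, 146, 317, -35, 1]'

```text
time: 7.65
tool_pos: [0.4414, 0.1776, 0.1999]
ee_rot: [-3.141, -0.0, -2.86]
wrist_force: [-0.8, -0.3, -0.2]
width: 0.0182
finger_force: 30.0
```

```bash
python3 - <<'E'
from h import *
go(441.3,178.7,95,196.3)
s=snap('wrist'); save(s,'w3'); P=cloud(s)*1000
np.savez('w3.npz',P=P,c=s['color'])
E
```

```text
turn [-0.01 -0.01 -0.18] shift [ -0.21   1.06 104.87] yaw [-1.7999e+02 -1.0000e-02 -1.6388e+02] pos [441.41 177.64 199.87] F [-0.79 -0.27 -0.24] w 18.15 t 7.65
```

View pics/w3.png

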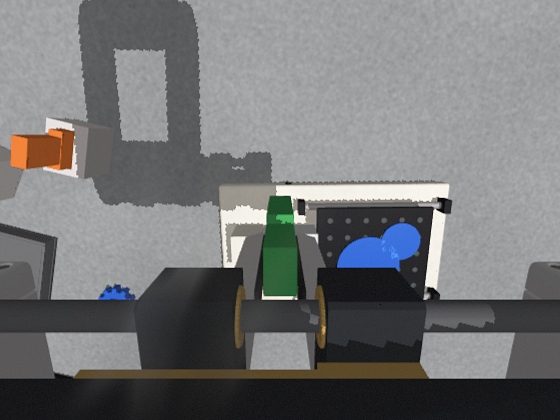

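Spacer held straight at (281,260), with the gap hidden behind it. I lower it over the base in front of the gap and check the relative offset there.

>>> arm_command --targets '[0, 0, -0.2, 0, 1, 40, 1, 0, 0, -0.2, 0, 1, 75, 1, 0, 0, -0.2, 0, 1, 95, 1, 0, 0, -0.2, 0, 1, 102, 1, 0, 0, -0.2, 0, 1, 102, 1, 0, 0, -0.2, 0, 1, 102, 1]'

```text
time: 8.3
tool_pos: [0.4418, 0.1799, 0.0994]
ee_rot: [3.142, 0.003, -2.855]
wrist_force: [0.6, 0.6, -0.6]
width: 0.018
finger_force: 30.0
```

```bash
python3 - <<'E'
from h import *
go(441.3,178.7,95,196.3)
s=snap('wrist'); P=cloud(s)*1000; save(s,'w4')
hsv=cv2.cvtColor(s['color'],cv2.COLOR_RGB2HSV); z=P[...,2]
g=(hsv[...,0]>45)&(hsv[...,0]<85)&(hsv[...,1]>100)
a=np.radians(16.3);c,sn=np.cos(a),np.sin(a)
X=(P[...,0]-501.8)*c+(P[...,1]-185.6)*sn; Y=-(P[...,0]-501.8)*sn+(P[...,1]-185.6)*c
print('green by height: Y lo hi, X')
for h in range(20,140,10):
    m=g&(z>h)&(z<=h+10)
    if m.sum()>20: print(h,m.sum(),np.percentile(Y[m],[1,50,99]).round(1),np.percentile(X[m],[5,50,95]).round(1))
    # left and right edge per row
eb=(z>62.5)&(z<67)&(X>-20)&(X<31)&(Y>-15)&(Y<6)&~g
ck=(z>56.5)&(z<61)&(X>-20)&(X<18)&(Y>15)&(Y<35)&~g
for n,m in(('eb',eb),('ck',ck)):
    print(n,m.sum(),np.percentile(Y[m],[0,1,5,95,99,100]).round(1),np.percentile(X[m],[0,50,100]).round(1))
for b in range(-21,14,5):
    m=(X>b)&(X<=b+5)
    print(b,[np.percentile(Y[m&eb],98).round(1) if (m&eb).sum()>5 else None, np.percentile(Y[m&ck],2).round(1) if (m&ck).sum()>5 else None],(m&eb).sum(),(m&ck).sum())
E
```

```text
turn [0.   0.14 0.14] shift [ 0.83 -1.02  4.42] yaw [ 1.8000e+02  1.4000e-01 -1.6356e+02] pos [441.8  179.91  99.42] F [ 0.63  0.56 -0.65] w 17.98 t 8.3
green by height: Y lo hi, X
30 26 [  3.5  12.8 206.4] [-79.2 -78.9 -56.2]
40 60 [ 3.6 11.5 19.4] [-79.3 -79.1 -78.9]
50 64 [ 3.3 11.1 19.2] [-79.3 -79.1 -78.8]
60 70 [ 3.4 11.5 19.6] [-79.3 -79.1 -78.8]
70 80 [ 3.2 11.5 19.4] [-79.4 -79.  -78.8]
80 91 [ 3.5 11.5 19.5] [-79.3 -79.1 -78.9]
90 366 [ 3.1 11.5 19.9] [-79.  -75.2 -72.9]
100 142 [ 3.2 11.5 19.5] [-73.4 -73.1 -72.8]
110 165 [ 2.8 11.5 19.7] [-73.5 -73.1 -72.7]
120 212 [ 2.4 11.4 20.6] [-73.5 -73.1 -72.5]
130 1786 [ 2.6 11.5 20.1] [-73.  -60.7 -47.2]
eb 61 [-9.4 -9.4 -8.6 -0.4 -0.3 -0.3] [-10.   28.5  31. ]
ck 24 [21.4 21.4 21.4 25.5 25.5 25.5] [-7.1 -0.9  1. ]
-21 [None, None] 0 0
-16 [None, None] 0 0
-11 [np.float64(-1.7), None] 6 1
-6 [np.float64(-0.4), np.float64(21.6)] 11 9
-1 [None, np.float64(21.4)] 0 14
4 [None, None] 0 0
9 [None, None] 0 0
```

View pics/w4.png

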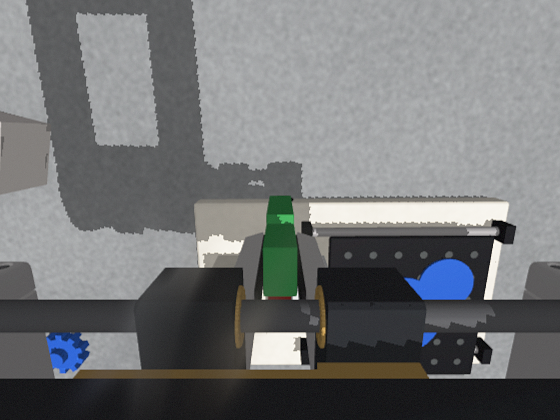

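View 4 shows the spacer at (281,245) in front of the gap. The cloud puts its centre at Y=11.5, against 10.5 for the gap centre, so I shift -1 mm and lower a little.

>>> arm_command --targets '[0, 0, 0.1, 0, -1, 5, 1, 0, 0, 0.1, 0, -1, 5, 1, 0, 0, 0.1, 0, -1, 5, 1, 0, 0, 0.1, 0, -1, 5, 1, 0, 0, 0.1, -8, -1, 5, 1, 0, 0, 0.1, -14, -1, 5, 1, 0, 0, 0.1, -14, -1, 5, 1, 0, 0, 0.1, -14, -1, 5, 1]'

```text
time: 9.15
tool_pos: [0.4546, 0.183, 0.0929]
ee_rot: [3.142, -0.0, -2.856]
wrist_force: [-0.4, 0.7, -1.1]
width: 0.0176
finger_force: 30.0
```

```bash
cat >> h.py <<'E'
def ax():
    o=robot.get_obs(); a=np.radians(16.3);c,sn=np.cos(a),np.sin(a); p=1000*o['tool_pos']
    X=(p[0]-501.8)*c+(p[1]-185.6)*sn; Y=-(p[0]-501.8)*sn+(p[1]-185.6)*c
    f=o['wrist_force']
    print('axis X,Y,z',X.round(2),Y.round(2),p[2].round(2),'yaw',np.degrees(o['ee_rot'])[2].round(2)+180,'F axis',(f[0]*c+f[1]*sn).round(1),(-f[0]*sn+f[1]*c).round(1),f[2].round(1),'w',o['width'].round(4),'t',o['time'])
E
python3 -c "
from h import *
ax()"
```

```text
Traceback (most recent call last):
  File "h.py", line 33, in ax
    print('axis X,Y,z',X.round(2),Y.round(2),p[2].round(2),'yaw',np.degrees(o['ee_rot'])[2].round(2)+180,'F axis',(f[0]*c+f[1]*sn).round(1),(-f[0]*sn+f[1]*c).round(1),f[2].round(1),'w',o['width'].round(4),'t',o['time'])
                                                                                                                                                                                         ^^^^^^^^^^^^^^^^
AttributeError: 'float' object has no attribute 'round'
```

>>> arm_command --targets '[0, 0, 0, -5, -0.2, 0, 1, 0, 0, 0, -10, -0.2, 0, 1, 0, 0, 0, -15, -0.2, 0, 1, 0, 0, 0, -20, -0.2, 0, 1, 0, 0, 0, -20, -0.2, 0, 1]'

```text
time: 9.65
tool_pos: [0.4743, 0.1886, 0.093]
ee_rot: [3.142, 0.0, -2.856]
wrist_force: [0.2, -0.5, -0.9]
width: 0.0177
finger_force: 30.0
```

```bash
sed -i "s/o\['width'\].round(4)/o['width']/" h.py
python3 -c "
from h import *
ax()"
```

```text
axis X,Y,z -25.53 10.55 92.98 yaw 16.370000000000005 F axis 0.0 -0.5 -0.9 w 0.017745224755121542 t 9.65
```

>>> arm_command --targets '[0, 0, 0, -5, 0, 0, 1, 0, 0, 0, -10, 0, 0, 1, 0, 0, 0, -15, 0, 0, 1, 0, 0, 0, -19, 0, 0, 1, 0, 0, 0, -22, 0, 0, 1, 0, 0, 0, -22, 0, 0, 1]'

```text
time: 10.25
tool_pos: [0.4951, 0.1947, 0.0929]
ee_rot: [3.142, 0.0, -2.856]
wrist_force: [-0.3, 0.5, -1.2]
width: 0.0177
finger_force: 30.0
```

```bash
python3 -c "
from h import *
ax()"
```

```text
axis X,Y,z -3.86 10.61 92.92 yaw 16.370000000000005 F axis -0.1 0.6 -1.2 w 0.01771985875298627 t 10.25
```

Free so far. I lower it to the floor in 1 mm steps.

>>> arm_command --targets '[0, 0, 0, 0, 0, 1, 1, 0, 0, 0, 0, 0, 1, 1, 0, 0, 0, 0, 0, 2, 1, 0, 0, 0, 0, 0, 2, 1, 0, 0, 0, 0, 0, 2, 1]'

```text
time: 10.75
tool_pos: [0.4947, 0.1946, 0.091]
ee_rot: [3.142, -0.0, -2.856]
wrist_force: [-0.4, -0.2, -2.0]
width: 0.0175
finger_force: 30.0
```

```bash
python3 -c "
from h import *
ax()"
```

```text
axis X,Y,z -4.32 10.6 90.98 yaw 16.379999999999995 F axis -0.4 -0.1 -2.0 w 0.01750568191975734 t 10.75
```

>>> arm_command --targets '[0, 0, 0, -2, 0, 0, 1, 0, 0, 0, -3, 0, 0, 1, 0, 0, 0, -4, 0, 0, 1, 0, 0, 0, -5, 0, 0, 1, 0, 0, 0, -5, 0, 0, 1]'

```text
time: 11.25
tool_pos: [0.4994, 0.196, 0.0909]
ee_rot: [3.142, -0.001, -2.856]
wrist_force: [0.3, 0.1, -1.1]
width: 0.0179
finger_force: 30.0
```

```bash
python3 -c "
from h import *
ax()"
```

```text
axis X,Y,z 0.64 10.62 90.91 yaw 16.370000000000005 F axis 0.3 0.0 -1.1 w 0.017859709976856736 t 11.25
```

>>> arm_command --targets '[0, 0, 0, -0.7, 0, 0, 1, 0, 0, 0, -1.4, 0, 0, 1, 0, 0, 0, -1.4, 0, 0, 1]'

```text
time: 11.55
tool_pos: [0.4997, 0.1961, 0.0908]
ee_rot: [-3.142, -0.003, -2.856]
wrist_force: [-5.5, -1.6, 1.6]
width: 0.018
finger_force: 30.0
```

```bash
python3 -c "
from h import *
ax()"
```

```text
axis X,Y,z 0.91 10.63 90.77 yaw 16.379999999999995 F axis -5.7 -0.0 1.6 w 0.017996458010487663 t 11.55
```

Stop contact at X≈0.9 with 5.7 N. I ease off slightly and lower to the floor.

>>> arm_command --targets '[0, 0, 0, 0.5, 0, 0.5, 1, 0, 0, 0, 0.5, 0, 1, 1, 0, 0, 0, 0.5, 0, 1.3, 1, 0, 0, 0, 0.5, 0, 1.3, 1]'

```text
time: 11.95
tool_pos: [0.4997, 0.1961, 0.09]
ee_rot: [3.142, -0.002, -2.856]
wrist_force: [-6.3, -1.6, 3.5]
width: 0.018
finger_force: 30.0
```

```bash
python3 -c "
from h import *
ax()"
```

```text
axis X,Y,z 0.9 10.64 90.01 yaw 16.379999999999995 F axis -6.5 0.2 3.5 w 0.01795951799662582 t 11.95
```

>>> arm_command --targets '[0, 0, 0, 0.3, 0, 0.4, 1, 0, 0, 0, 0.3, 0, 0.8, 1, 0, 0, 0, 0.3, 0, 0.8, 1]'

```text
time: 12.25
tool_pos: [0.4997, 0.1961, 0.09]
ee_rot: [3.142, -0.001, -2.856]
wrist_force: [-5.9, -2.0, 5.5]
width: 0.0177
finger_force: 30.0
```

```bash
python3 -c "
from h import *
ax()"
```

```text
axis X,Y,z 0.88 10.65 89.98 yaw 16.379999999999995 F axis -6.2 -0.3 5.5 w 0.017672650454676458 t 12.25
```

Seated on the floor and against the stop. I release and retreat upward.

>>> arm_command --targets '[0, 0, 0, 0, 0, 0, 0.2, 0, 0, 0, 0, 0, 0, 0.2, 0, 0, 0, 0, 0, 0, 0.2, 0, 0, 0, 0, 0, 0, 0.2, 0, 0, 0, 0, 0, -10, 0.2, 0, 0, 0, 0, 0, -30, 0.2, 0, 0, 0, 0, 0, -60, 0.2, 0, 0, 0, 0, 0, -100, 0.2, 0, 0, 0, 60, 0, -110, 0.2, 0, 0, 0, 60, 0, -110, 0.2, 0, 0, 0, 60, 0, -110, 0.2]'

```text
time: 13.35
tool_pos: [0.4422, 0.1792, 0.2003]
ee_rot: [3.142, 0.003, -2.856]
wrist_force: [0.7, -0.6, -0.4]
width: 0.0371
finger_force: 0.0
```

```bash
python3 - <<'E'
from h import *
ax()
s=snap('wrist'); save(s,'w5'); P=cloud(s)*1000
hsv=cv2.cvtColor(s['color'],cv2.COLOR_RGB2HSV); z=P[...,2]
g=(hsv[...,0]>45)&(hsv[...,0]<85)&(hsv[...,1]>100)
a=np.radians(16.3);c,sn=np.cos(a),np.sin(a)
X=(P[...,0]-501.8)*c+(P[...,1]-185.6)*sn; Y=-(P[...,0]-501.8)*sn+(P[...,1]-185.6)*c
for lo,hi in((122,128),(79,85),(30,70),(86,118)):
    m=g&(z>lo)&(z<hi); print(lo,m.sum(),np.percentile(X[m],[1,50,99]).round(1),np.percentile(Y[m],[1,50,99]).round(1),np.median(z[m]).round(1))
ck=(z>57)&(z<61)&(X>-15)&(X<15)&(Y>15)&(Y<35)&~g; eb=(z>63)&(z<67)&(X>-15)&(X<30)&(Y<10)&(Y>-15)
print('cheek',np.percentile(Y[ck],[0,2]),'eb',np.percentile(Y[eb],[98,100]))
t=snap('top');Q=cloud(t)*1000;H=Q[...,2]
for n,x,y in(('o',453,-58),('g',513,-162),('b',510,-271)):
    m=(np.hypot(Q[...,0]-x,Q[...,1]-y)<48)&(H>43)&(H<56); print(n,cv2.minAreaRect(Q[m][:,:2].astype(np.float32)))
E
```

```text
axis X,Y,z -58.99 10.63 200.33 yaw 16.379999999999995 F axis 0.5 -0.7 -0.4 w 0.03711992427036669 t 13.35
122 520 [-13.5  -0.1  13.4] [ 2.6 11.  19.3] 125.4
79 116 [-19.9 -17.  -13.2] [ 2.6 11.  19.2] 82.1
30 161 [-20.  -19.6 -19.1] [ 2.8 11.  18.9] 50.7
86 175 [-14.1 -13.5 -12.8] [ 2.9 10.  19. ] 100.4
cheek [21.40245653 22.28024101] eb [-1.19249247 -0.22434206]
o ((453.652099609375, -58.761474609375), (55.942626953125, 43.72801208496094), 2.8105857372283936)
g ((512.9636840820312, -162.7871551513672), (43.831932067871094, 56.52668762207031), 77.24987030029297)
b ((509.9525146484375, -271.3080139160156), (44.32744216918945, 56.640079498291016), 77.30704498291016)
```

View pics/w5.png

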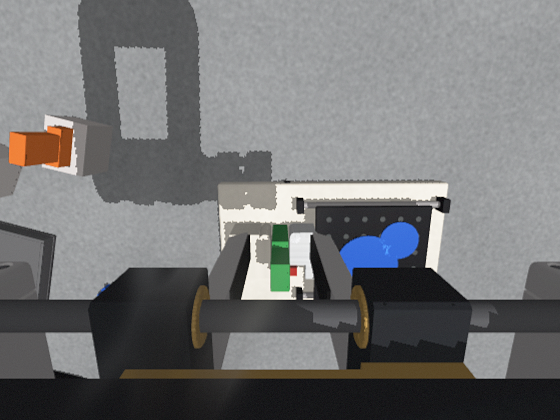

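View 5 shows the green spacer upright in the gap at (281,260), by the red stop at (293,270). Its top is at 125 mm, which means it is on the floor, and the cheek and stands have not moved. Handing in.

```bash
python3 -c "
from bench import robot
print(robot.close_job())"
```

```text
the job is handed in; nothing more can be done
None
```

The green (18 mm) spacer is upright in the gap (about 21 mm wide), on its floor and against the red back stop, and released; the bed and all three stands measured where they were, and the job is handed in.

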